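Show the back of the jade in the mirror

TASK

Take the inspection mirror by its orange fin, raise it upright against its spring and swivel it until the bench camera sees the red dot on the back of the green jade gourd (not the pale disc) centred from left to right in the mirror. Finish while still holding the fin, with the mirror kept steady at that angle. Keep your fingers off the glass and do not shift the jade pieces or the other things on the table.

Things in the scene. Friction and masses are not known exactly. Their poses are not given: they have to be found in the camera images.
- rig: Inspection rig, fixed: a dark round foot (116 mm across, 22 mm high) under the mirror, and a rail 12 mm high to a grey bench camera (50 mm wide, top 135 mm above the table). Origin: on the table at the foot's centre, on the vertical swivel axis; z up. The mirror centre is 110 mm straight above it. In this frame the lens lies in direction -0.86 rad from +x (towards -y), 280 mm out.
- lens (a point): Front of the bench camera's lens (black barrel, 38 mm across), looking level at the mirror centre. Lens, mirror centre and the gourd's dot are all 110 mm above the table: with the mirror upright the camera sees the dot centred when the way the glass faces halves the horizontal angle, at the swivel axis, between lens and dot.
- swivel (a joint): Swivel of the mirror's fork about the rig's vertical axis, rad. 0: the glass faces along the rig's +x; positive: anticlockwise from above; facing direction in the rig frame = this angle. Limits -1.1 to 1.2. Stays where left (friction 0.12 N m). Starts at 0.35 to 0.95. Fork: aluminium, arms 59 mm either side of the axis, tops 120 mm above the table.
- tilt (a joint): Tilt of the mirror about the level axis through its centre, across the fork, rad. 0: upright; positive: top leaning back, away from the side the glass faces; limits -0.25 to 0.4. A spring pushes it to the stop at 0.4, where it starts (0.3 N m when upright: some 3.3 N at the fin), so it falls back when let go.
- glass: Mirror glass, 84 x 84 mm, pale silver, in a black frame 96 x 96 mm and 8 mm thick. Origin: mirror centre, on the tilt axis (the reflecting face is 4.5 mm in front of it); x: the way the glass faces; y: along the tilt axis; z: up the mirror towards the fin.
- fin: Orange plastic grip fin standing on the middle of the mirror's top edge, moving rigidly with the mirror: 12 mm thick along the tilt axis (y, grip it across this), 26 mm front to back (x), from 56 to 112 mm above the tilt axis along z. Origin and axes as for the glass.
- fin_grip (a point): Grasp point in the fin: 92 mm from the tilt axis along the fin's z, in the middle of its thickness and width.
- sight: The camera's line of sight after the mirror, taken as upright (not a solid thing). Origin: mirror centre; x points level along the reflected line of sight, z up. It turns twice as far as the swivel. The dot is centred when it lies on this x axis.
- tray: Brown leather tray with black lining, 160 x 320 x 35 mm, fixed; inner floor 6.5 mm above the table. Origin under its centre, z up.
- gourd: Green jade gourd, 74 mm wide, on a dark wooden foot 68 mm across, 150 mm high in all, loose in the tray. Origin: centre of its underside; its back, with the red dot, faces its own -x, roughly to the mirror.
- mark (a point): Centre of the red dot, 20 mm across, on the back of the gourd: 33 mm behind the gourd's axis (its -x), 103.5 mm above its underside.
- disc: Pale jade disc, 100 mm across and 18 mm thick, standing on a dark wooden foot, 132 mm high; also with a red dot on its back, not the one wanted. Loose in the tray beside the gourd (either may be on either side). Origin: centre of its underside.
- bangle: Pale jade bangle, 72 mm outside, 12 mm high, lying on the table beside the mirror. Origin: centre of its underside.
- calculator: Black calculator, 170 x 100 x 22 mm, lying at the robot's left. Origin: centre of its underside.
- torch: Small black torch, 130 mm long, 28 mm thick, lying at the robot's right. Origin: underside, near its middle.
- loupe: Steel folding loupe, 75 mm long, 24 mm high, at the robot's right. Origin: underside of its round lens.
- dish: Clear dish of dark red beads, 100 mm across, 34 mm high, at the robot's left. Origin: centre of its underside.
Not all that is in view belongs to the job. What is shaped like the gourd but pink or yellow is not meant.

How it is judged (in metres and radians):
At the end, for the whole second after the job is handed in: For the last second the gourd's dot is within 25 mm sideways of the reflected sight line, in front of the mirror; tilt within 0.08 rad of upright; joints under 0.1 rad/s; fingers press the fin with over 1 N; no jade or other loose thing moved over 12 mm (y of mark in the frame of sight between -0.025 and 0.025 m and x of mark in the frame of sight above 0.05 m and value of joint tilt between -0.08 and 0.08 rad and velocity of joint tilt between -0.1 and 0.1 rad/s and velocity of joint swivel between -0.1 and 0.1 rad/s and contact force between the fingers and fin above 1 N and distance of each of gourd, disc, bangle, calculator, torch, loupe, dish from where it was at the start of the episode below 0.012 m); the arm keeps its last pose, push and grip.
It fails at once if The mirror glass is touched with more than 1 N (contact force between anything else and glass above 1 N).
It fails at once if A jade piece or another loose thing on the table is shifted by more than 12 mm (distance of any of gourd, disc, bangle, calculator, torch, loupe, dish from where it was at the start of the episode above 0.012 m).
It also fails if it takes over 35 s, if anything falls off the work surface, if the arm or the gripper's body presses on something with over 40 N, if the wrist force passes 120 N, or if a joint passes its speed limit or range.

ROBOT

A 6-joint arm with a two-finger parallel gripper is mounted at the origin on the work surface. World frame = base frame: x ahead of the robot, y to its left, z up, the work surface at z = 0. Lengths are in m, angles in degrees, forces in N, time in s.
With the tool pointing down it reaches from about 0.3 to 0.95 m from the base axis. Payload 3.1 kg.
Tool frame: the origin (TCP) lies between the finger pads; the fingertips stand 14 mm ahead of it and the grasp point (between the pads) lies 5 mm behind it (ctrl.nose_length is the distance from the TCP to the fingertips, in m); x points along the fingers, y is the direction in which the jaws open and shut, and the axes are right-handed (so a half turn about x gives the same grasp; the last joint's range is limited). The gripper opens to 85 mm and grips with 20 to 120 N. Pads are 22 mm wide; open, the fingers measure 114 mm over their backs; the gripper's body (76 mm by 85 mm) begins 54 mm behind the grasp point. The pads swing forward as they close: fully open they stand 13 mm farther back than shut.
Start: joints at [72.324, 17.653, 93.61, -0, 68.738, -3.994], TCP at [0.148, 0.607, 0.245] pointing down, gripper open.
Joint ranges: [-175.34, 175.34], [-45.06, 112.39], [2.9, 150.54], [-68.45, 248.45], [3.09, 151.38], [-168.51, 168.51]. Speed limits (degrees/s): [159.86, 159.86, 180, 180, 180, 180].

INTERFACE

Orientations are given as a 3x3 rotation matrix whose columns are the frame's x, y, z axes.
In Python, from bench import ctrl gives the robot as it stands. The module is installed in compiled form; this text tells all that it offers.
- The arm moves only by the tool apply_moves, never from a script. Its argument "series" is a list that holds one entry, the list of rows, each a list of 6 numbers: the shift along the tool's x, y, z in units of 40 mm (1.0 is 40 mm), then the turn, a rotation vector about the tool's x, y, z in degrees. In form: [[[x, y, z, ax, ay, az], ...]]. A call has 1 to 5 rows; each row shifts and turns the commanded pose from where the row before left it, along the tool's axes as they then stand; what a row does not reach is not made up. A row lasts 1/10 s, in which the tool goes at most 50 mm and 8.59 degrees, less where a joint would pass 70% of its speed; a pose out of reach is approached as far as the arm can. A call is refused whole if a number of a shift passes 1 or a number of a turn 8.59, either way. A call with a gripper value outside its range is refused whole. "claw" is the gripper command: -1 is shut, 1 is fully open, values between are in proportion, set as the call begins (left out, the last holds). The fingers move at their own pace and stop on an object; "newtons" is the grip in N (left out, the last holds). Time passes only in rows, so rows that do not move let the fingers close. It gives the time, the measured TCP pose, the force and the opening at its end, in the units of the state.
- ctrl.get_obs(): the state, without advancing time (a new reading comes with each control period).
- ctrl.camera(name): name is "scene" or "top" or "wrist"; returns a dict with "image" (400x640x3 uint8, red, green, blue), "intrinsics" (3x3 intrinsics, pixels), "view" (4x4, takes a point from world to camera coordinates); the wrist camera has in their place "mount" (4x4, takes a point from camera to tool coordinates, whose origin is the TCP and whose axes are the tool frame's). Camera axes: x right, y up, looking along -z (the intrinsics and any distortion apply to the point x, -y, -z); pixel columns grow to the right and rows downward; lengths in m; the calibration is good to about 2 mm. A picture is of the moment at which its call begins: read the wrist's pose just before it. There is no depth.
- ctrl.close_job(): hands the job in, once; it reports no verdict.
Trained networks look in the newest picture that a camera, given by its name, has taken for a name from the list of things; names that differ only in an ending like _2 or _b are one class to them, and where a whole thing is asked for, a point or a joint stands for the part that bears it (a point fixed in the world has none). Each returns a list of dicts, best first, with "score" (0 to 1); they miss things now and then, are a little off and sometimes report something else, mostly with a low value. They report only what shows in the picture. A call takes as long as a camera call. They do not tell look-alikes from the thing itself.
- ctrl.outline_of(camera, label): "pixels" (400x640 bool, what is visible of it) and "box" ([centre column, centre row, width, height] in pixels, round what is visible of it).
The state is a dict: "t": time; "joint_positions": joint angles; "qvel": joint speeds; "joint_torque": joint torques, N m; "ee_pos": TCP position; "orientation": TCP orientation; "force": force on the tool from outside, world axes, zero at the start; "torque": the same for the moment, N m; "gripper_width": finger opening in m.
Only numpy, scipy, OpenCV 4.12 (cv2) and the standard library are available. Lean on these libraries where they do the work, as an engineer would, in place of code of your own. Each camera call takes 0.05 s, during which the arm holds its last target.

## Working session

There is one attempt and no reset: what is moved stays moved. The work goes in short steps, Python scripts to look and compute and a tool call to move; the robot and the scene stay as the last step left them, time stands still between calls to the robot, and variables do not carry over. Pictures are saved under pics/ and viewed, and the job is handed in when it is done.

Besides the shell and the picture viewer there is one more tool, called after "Emit:" as name(argument=value, ...) on one line, values as JSON. apply_moves: Moves the arm, as the interface text tells. Its arguments: {"type":"object","properties":{"series":{"type":"array"},"claw":{"type":"number"},"newtons":{"type":"number"}},"required":["series"]}

```bash
mkdir -p pics; ls; python3 - <<'E'
from bench import ctrl
import cv2,numpy as np,pickle
np.set_printoptions(precision=4,suppress=True)
o=ctrl.get_obs();print(o)
d={}
for n in["scene","top","wrist"]:
    c=ctrl.camera(n);d[n]=c
    cv2.imwrite(f"pics/{n}0.png",c["image"][:,:,::-1])
    print(n,{k:v for k,v in c.items() if k!="image"})
    for l in["gourd","fin","rig","glass","disc","mark","lens"]:
        try:
            r=ctrl.outline_of(n,l)
            print(l,[(round(x["score"],2),np.round(x["box"],1)) for x in r])
            d[n,l]=r
        except Exception as e: print(l,e)
pickle.dump((o,d),open("d0.pkl","wb"))
E
```

```text
pics
{'t': 0.0, 'joint_positions': array([72.3257, 17.7071, 93.6894, -0.0001, 68.7377, -3.9925]), 'qvel': array([ 0.0096,  0.0136,  0.0187,  0.0033, -0.0462, -0.0546]), 'joint_torque': array([ -0.0006, -41.5259, -27.666 ,  -0.0002,   0.0102,  -0.    ]), 'ee_pos': array([0.1476, 0.6065, 0.244 ]), 'orientation': array([[-0.0007,  0.2365,  0.9716],
       [-0.0022,  0.9716, -0.2365],
       [-1.    , -0.0023, -0.0002]]), 'force': array([ 0.176 , -0.8296, -0.1517]), 'torque': array([ 0.0529,  0.024 , -0.0439]), 'gripper_width': 0.08521076293269095}
scene {'intrinsics': array([[396.0613,   0.    , 315.7542],
       [  0.    , 396.0613, 207.3768],
       [  0.    ,   0.    ,   1.    ]]), 'view': array([[-0.7052,  0.7089,  0.0119,  0.4225],
       [-0.5225, -0.5309,  0.6672,  0.2018],
       [ 0.4792,  0.4643,  0.7448, -1.7057],
       [ 0.    ,  0.    ,  0.    ,  1.    ]])}
gourd [(0.93, array([291.2, 170.2,  19.6,  33.2])), (0.86, array([364.4, 230.4,  22.9,  36.2])), (0.69, array([271.2, 247.3,  24.4,  35.1]))]
fin [(0.64, array([317.7, 199. ,  37. ,  53.2])), (0.57, array([321.2, 183.8,
[... 1135 characters left out ...]
y([281.1, 156.1,  27.5,  24.8]))]
mark [(0.94, array([279.5, 245.4,  29.3,  19.6])), (0.66, array([400.1, 254.4,  23.2,  26.5])), (0.65, array([332.6, 157. ,  23.5,  23.2])), (0.48, array([370.4, 198.8, 115.9,  87.4]))]
lens [(0.76, array([369.8, 194.9, 114.4,  87.1]))]
wrist {'intrinsics': array([[346.2016,   0.    , 322.185 ],
       [  0.    , 346.2016, 198.9827],
       [  0.    ,   0.    ,   1.    ]]), 'mount': array([[-0.0004,  0.2942, -0.9557, -0.1288],
       [ 1.    , -0.0007, -0.0006, -0.0006],
       [-0.0008, -0.9557, -0.2942, -0.0747],
       [ 0.    ,  0.    ,  0.    ,  1.    ]])}
gourd []
fin [(0.57, array([288.8, 357.4,  78.5,  42.2]))]
rig []
glass []
disc []
mark []
lens []
```

```bash
python3 - <<'E'
import cv2
a=cv2.imread("pics/top0.png");cv2.imwrite("pics/top0c.png",cv2.resize(a[110:310,230:470],None,fx=3.3,fy=3,interpolation=3)[:600,:800])
a=cv2.imread("pics/scene0.png");cv2.imwrite("pics/scene0c.png",cv2.resize(a[140:310,200:430],None,fx=3.4,fy=3.4,interpolation=3)[:600,:800])
E
```

```text
(no output)
```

View pics/top0.png

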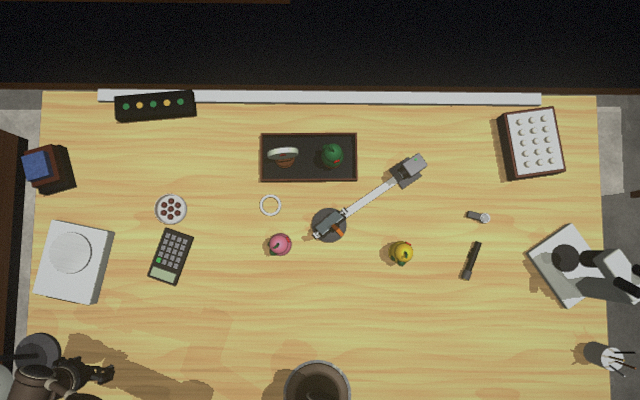

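View pics/top0c.png

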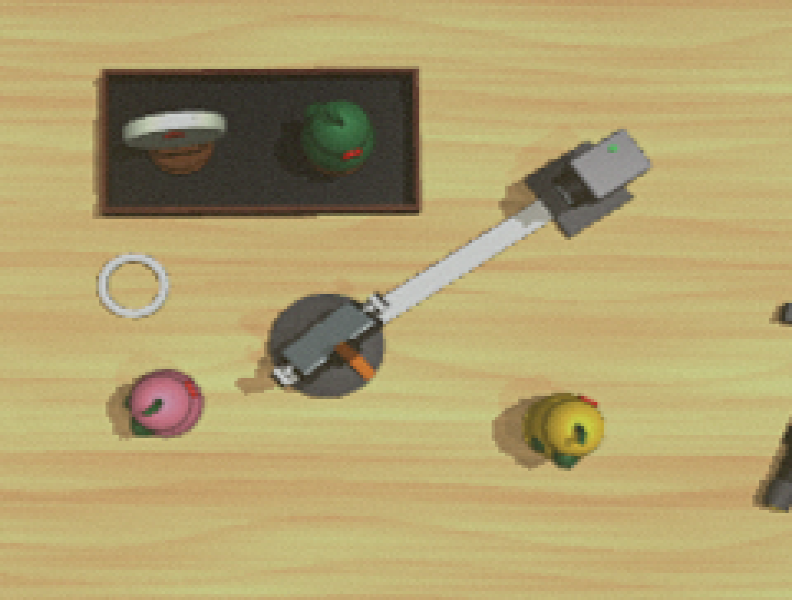

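View pics/scene0c.png

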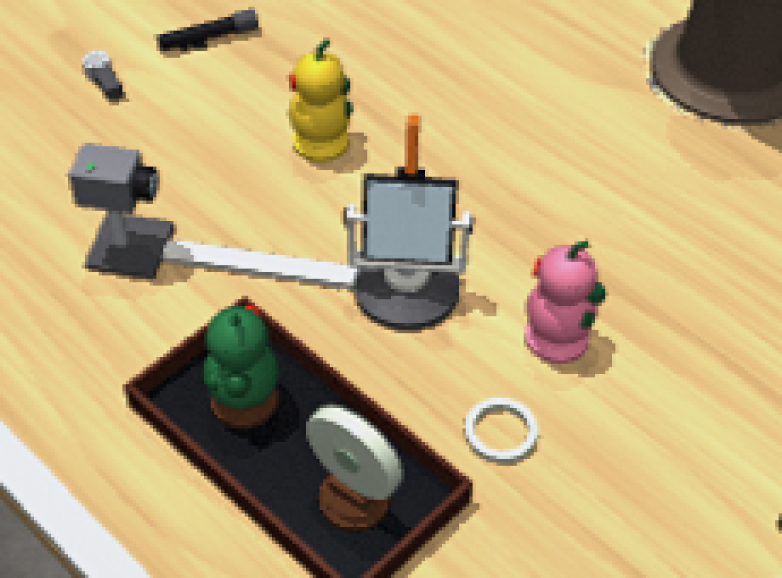

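View pics/wrist0.png

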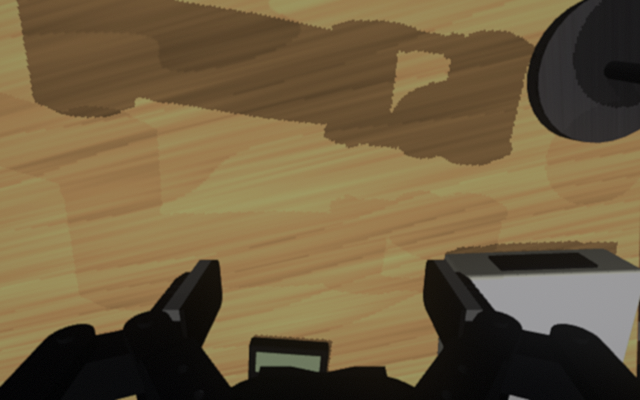

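The top view shows the foot near (329,225), the lens towards the upper right, the green gourd in the tray at (332,157) with its red dot near (337,161), and the orange fin at (337,231) leaning towards the robot. The disc is to the left, and the pink and yellow decoys are clear of the work. Next I'll measure these.

```bash
cat > h.py <<'E'
import numpy as np,cv2,pickle
np.set_printoptions(precision=4,suppress=True)
def ray(K,V,px):
    d=np.array([(px[0]-K[0,2])/K[0,0],-(px[1]-K[1,2])/K[1,1],-1.])
    R=V[:3,:3];return -R.T@V[:3,3],R.T@d
def onz(c,px,z):
    o,d=ray(c["intrinsics"],c["view"],px);return o+d*(z-o[2])/d[2]
def proj(c,p):
    q=c["view"][:3,:3]@p+c["view"][:3,3];K=c["intrinsics"]
    return np.array([K[0,2]+K[0,0]*q[0]/-q[2],K[1,2]-K[1,1]*q[1]/-q[2]])
def wristcam(c,o):
    T=np.eye(4);T[:3,:3]=o["orientation"];T[:3,3]=o["ee_pos"]
    return dict(image=c["image"],intrinsics=c["intrinsics"],view=np.linalg.inv(T@c["mount"]))
E
python3 - <<'E'
from h import *
o,d=pickle.load(open("d0.pkl","rb"))
t=d["top"];im=t["image"].astype(int)
print("cam",-t["view"][:3,:3].T@t["view"][:3,3])
R,G,B=im[...,0],im[...,1],im[...,2]
red=(R>120)&(G<70)&(B<70)
n,l,s,c=cv2.connectedComponentsWithStats(red.astype(np.uint8))
for i in range(1,n):
    if s[i,4]>3: print("red",c[i],s[i],onz(t,c[i],.11))
# foot: dark px in region
reg=np.zeros_like(red);reg[195:250,305:355]=1
gray=im.mean(2)
ft=(gray<85)&reg
ys,xs=np.where(ft);pts=np.c_[xs,ys].astype(np.float32)
h=cv2.convexHull(pts);print("hull",cv2.fitEllipse(h),cv2.minEnclosingCircle(pts))
e=cv2.fitEllipse(h);print(onz(t,e[0],.022))
org=(R>150)&(G>70)&(G<150)&(B<70)&reg;ys,xs=np.where(org);print("org",len(xs),xs.mean(),ys.mean(),onz(t,(xs.mean(),ys.mean()),.19))
big=cv2.resize(t["image"][145:250,300:435],None,fx=5.7,fy=5.7,interpolation=0)
cv2.imwrite("pics/big.png",big[:,:,::-1])
E
```

```text
cam [ 0.4608 -0.0054  1.5982]
red [336.2222 160.8889] [334 160   5   3   9] [ 0.7413 -0.055   0.11  ]
red [287.3 239. ] [286 237   4   5  10] [0.4949 0.0954 0.11  ]
hull ((329.4095458984375, 223.53152465820312), (32.364646911621094, 41.57661056518555), 51.081459045410156) ((328.5, 222.0), 21.00605010986328)
[ 0.5487 -0.0364  0.022 ]
org 31 339.38709677419354 232.06451612903226 [ 0.5145 -0.0626  0.19  ]
```

View pics/big.png

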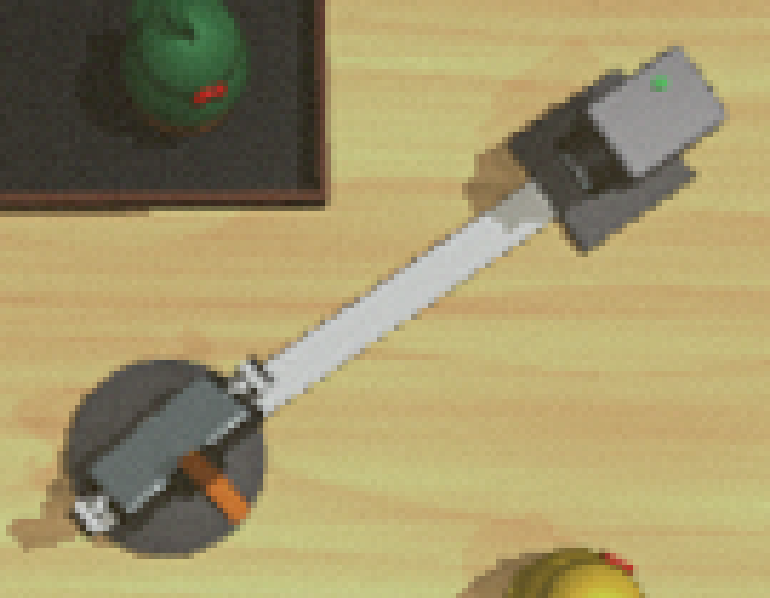

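```bash
python3 - <<'E'
from h import *
o,d=pickle.load(open("d0.pkl","rb"))
t=d["top"];im=t["image"].astype(int)
P=lambda x,y,z:onz(t,(300+x/5.7-.5,145+y/5.7-.5),z)
f=P(165,458,.022);print("foot",f)
a,b=P(251,379,.12),P(95,512,.12);print("arms",a,b,(a+b)/2,np.linalg.norm(a-b));v=b-a
yaw=np.arctan2(v[1],v[0])-np.pi/2;print("facing",yaw)
cs=[P(*q,.135) for q in[(588,100),(680,45),(724,115),(638,178)]];print("cam corners",np.array(cs))
c=np.mean(cs,0);print("camdir",np.arctan2(*(c-f)[1::-1]),np.linalg.norm((c-f)[:2]), [np.arctan2(*(q)[1::-1]) for q in(cs[1]-cs[0],cs[2]-cs[3])])
g=im.min(2);m=(g>165);mm=np.zeros_like(m);mm[176:216,348:396]=1;m&=mm
ys,xs=np.where(m);n,l,s,cc=cv2.connectedComponentsWithStats(m.astype(np.uint8));i=1+s[1:,4].argmax();ys,xs=np.where(l==i);print(len(xs))
Q=np.array([onz(t,q,.012)[:2] for q in zip(xs,ys)]);L=cv2.fitLine(Q.astype(np.float32),cv2.DIST_L2,0,.001,.001).ravel();print("rail",L,np.arctan2(L[1],L[0]))
w=f[:2]-L[2:];print("foot off rail line",L[0]*w[1]-L[1]*w[0])
E
```

```text
foot [ 0.5443 -0.0333  0.022 ]
arms [ 0.5824 -0.078   0.12  ] [0.5097 0.0061 0.12  ] [ 0.546 -0.036  0.12 ] 0.11117861345452963
facing 0.7133756146170618
cam corners [[ 0.7346 -0.2598  0.135 ]
 [ 0.7654 -0.3102  0.135 ]
 [ 0.727  -0.3336  0.135 ]
 [ 0.692  -0.2865  0.135 ]]
camdir -0.9589286372488061 0.3227936261091679 [np.float64(-1.0227200252731992), np.float64(-0.9323293492765686)]
363
rail [ 0.5674 -0.8235  0.6362 -0.1657] -0.9675007
foot off rail line -0.0004769836170731012
```

```bash
cat >> h.py <<'E'
from scipy.spatial.transform import Rotation as Rn
C=np.array([.545,-.0355,.110])
def pose(psi,th,along,C=C):
    x=np.array([np.cos(psi),np.sin(psi),0]);y=np.array([-np.sin(psi),np.cos(psi),0]);z=np.array([0,0,1.])
    zm=np.cos(th)*z-np.sin(th)*x; xm=np.cross(y,zm)
    return C+along*zm, np.c_[-zm,y,xm]
def plan(p,R,wps,step=.038,ang=8.2):
    rows=[]
    for tp,tR in wps:
        n=int(np.ceil(max(np.linalg.norm(tp-p)/step,np.degrees(Rn.from_matrix(R.T@tR).magnitude())/ang,1)))
        for k in range(n):
            m=n-k
            dp=R.T@((tp-p)/m); dr=Rn.from_matrix(R.T@tR).as_rotvec(degrees=True)/m
            dp=np.round(dp/.04,2);dr=np.round(dr,1)
            rows.append([*dp,*dr]); p=p+R@dp*.04; R=R@Rn.from_rotvec(dr,degrees=True).as_matrix()
    for i in range(0,len(rows),5): print([[[float(v) for v in r] for r in rows[i:i+5]]])
    print(len(rows),p); return p,R
E
python3 - <<'E'
from h import *
o,d=pickle.load(open("d0.pkl","rb"))
t=d["top"]
for a in(.056,.112):
    p,_=pose(.713,.4,a);print(p,proj(t,p),(proj(t,p)-[299.5,144.5])*5.7, "scene",proj(d["scene"],p))
plan(o["ee_pos"],o["orientation"],[pose(.713,.4,.19)])
E
```

```text
[ 0.5285 -0.0498  0.1616] [334.7461 227.7143] [200.9026 474.3214] scene [320.5599 189.8842]
[ 0.512  -0.064   0.2132] [340.2132 232.6282] [232.0655 502.3309] scene [321.2806 174.5156]
[[[-0.05, -0.7, 0.59, -2.6, -1.0, 0.5], [-0.04, -0.73, 0.56, -2.6, -1.0, 0.5], [-0.04, -0.75, 0.52, -2.6, -1.0, 0.5], [-0.04, -0.78, 0.49, -2.6, -1.0, 0.5], [-0.04, -0.8, 0.46, -2.6, -1.0, 0.5]]]
[[[-0.04, -0.82, 0.42, -2.5, -1.0, 0.5], [-0.04, -0.83, 0.38, -2.5, -1.0, 0.5], [-0.04, -0.85, 0.35, -2.6, -1.0, 0.5], [-0.04, -0.86, 0.31, -2.5, -1.0, 0.5], [-0.04, -0.88, 0.27, -2.6, -1.0, 0.5]]]
[[[-0.04, -0.89, 0.23, -2.5, -1.0, 0.5], [-0.05, -0.89, 0.2, -2.6, -1.0, 0.5], [-0.05, -0.9, 0.16, -2.5, -1.0, 0.5], [-0.06, -0.91, 0.12, -2.6, -1.0, 0.5], [-0.06, -0.91, 0.08, -2.5, -1.1, 0.6]]]
[[[-0.07, -0.91, 0.04, -2.6, -1.0, 0.5], [-0.08, -0.92, -0.0, -2.5, -1.1, 0.6], [-0.09, -0.91, -0.04, -2.6, -1.0, 0.5], [-0.1, -0.91, -0.08, -2.5, -1.1, 0.6], [-0.12, -0.9, -0.12, -2.6, -1.0, 0.5]]]
[[[-0.12, -0.9, -0.16, -2.5, -1.1, 0.6]]]
21 [ 0.4891 -0.0839  0.285 ]
```

Emit:
apply_moves(series=[[[-0.05, -0.7, 0.59, -2.6, -1.0, 0.5], [-0.04, -0.73, 0.56, -2.6, -1.0, 0.5], [-0.04, -0.75, 0.52, -2.6, -1.0, 0.5], [-0.04, -0.78, 0.49, -2.6, -1.0, 0.5], [-0.04, -0.8, 0.46, -2.6, -1.0, 0.5]]], claw=1)

```text
t: 1.7
ee_pos: [0.2296, 0.4414, 0.255]
orientation: [[0.093, 0.008, 0.996], [0.033, 0.999, -0.011], [-0.995, 0.034, 0.092]]
force: [0.6, 0.2, -1.0]
gripper_width: 0.0856
```

Emit:
apply_moves(series=[[[-0.04, -0.82, 0.42, -2.5, -1.0, 0.5], [-0.04, -0.83, 0.38, -2.5, -1.0, 0.5], [-0.04, -0.85, 0.35, -2.6, -1.0, 0.5], [-0.04, -0.86, 0.31, -2.5, -1.0, 0.5], [-0.04, -0.88, 0.27, -2.6, -1.0, 0.5]]])

```text
t: 2.2
ee_pos: [0.3106, 0.2769, 0.2651]
orientation: [[0.175, -0.216, 0.961], [0.085, 0.975, 0.204], [-0.981, 0.046, 0.189]]
force: [-0.2, 0.1, -0.5]
gripper_width: 0.0853
```

Emit:
apply_moves(series=[[[-0.04, -0.89, 0.23, -2.5, -1.0, 0.5], [-0.05, -0.89, 0.2, -2.6, -1.0, 0.5], [-0.05, -0.9, 0.16, -2.5, -1.0, 0.5], [-0.06, -0.91, 0.12, -2.6, -1.0, 0.5], [-0.06, -0.91, 0.08, -2.5, -1.1, 0.6]]])

```text
t: 2.7
ee_pos: [0.3924, 0.1128, 0.2745]
orientation: [[0.243, -0.429, 0.87], [0.154, 0.902, 0.402], [-0.958, 0.037, 0.285]]
force: [-0.5, -0.0, 0.2]
gripper_width: 0.0852
```

Emit:
apply_moves(series=[[[-0.07, -0.91, 0.04, -2.6, -1.0, 0.5], [-0.08, -0.92, 0, -2.5, -1.1, 0.6], [-0.09, -0.91, -0.04, -2.6, -1.0, 0.5], [-0.1, -0.91, -0.08, -2.5, -1.1, 0.6], [-0.12, -0.9, -0.12, -2.6, -1.0, 0.5]]])

```text
t: 3.2
ee_pos: [0.4735, -0.0519, 0.2836]
orientation: [[0.29, -0.62, 0.729], [0.238, 0.784, 0.573], [-0.927, 0.007, 0.375]]
force: [1.0, 1.2, 0.2]
gripper_width: 0.0854
```

Emit:
apply_moves(series=[[[-0.12, -0.9, -0.16, -2.5, -1.1, 0.6], [0, 0, 0, 0, 0, 0], [0, 0, 0, 0, 0, 0]]])

```text
t: 3.5
ee_pos: [0.49, -0.0821, 0.2856]
orientation: [[0.294, -0.651, 0.7], [0.255, 0.759, 0.599], [-0.921, 0.003, 0.389]]
force: [-0.1, 0.8, -0.5]
gripper_width: 0.0852
```

```bash
python3 - <<'E'
from h import *
from bench import ctrl
o=ctrl.get_obs();c=ctrl.camera("wrist");w=wristcam(c,o)
pickle.dump((o,c),open("w1.pkl","wb"))
im=c["image"][:,:,::-1].copy()
for psi in(.713,):
  for a in(.056,.092,.112):
    p,R=pose(psi,.4,a)
    for s in(-.006,.006):
      for u in(-.013,.013):
        q=proj(w,p+R[:,1]*s+R[:,2]*u);cv2.circle(im,tuple(int(v) for v in q),2,(255,0,0),-1)
  for q in[C,(.741,-.055,.11)]:
    cv2.circle(im,tuple(int(v) for v in proj(w,np.array(q))),3,(255,0,255),-1)
cv2.imwrite("pics/w1.png",im)
E
```

```text
(no output)
```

View pics/w1.png

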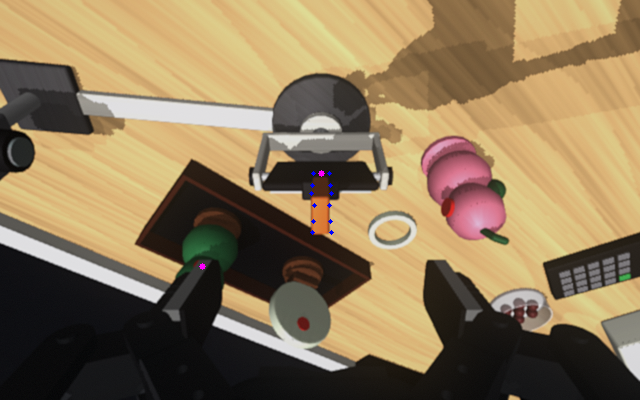

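The predicted fin corners fall on the orange fin at (320,215), to within about 1 px, so I'm moving down onto it.

```bash
python3 - <<'E'
from h import *
o,c=pickle.load(open("w1.pkl","rb"));w=wristcam(c,o)
for a in(-.99,-.965,-.94):print(proj(w,C+.28*np.array([np.cos(a),np.sin(a),0])))
plan(o["ee_pos"],o["orientation"],[pose(.713,.4,.087)],step=.03)
E
```

```text
[  4.1564 140.6091]
[  7.8608 147.4638]
[ 11.6644 154.1391]
[[[0.64, -0.01, -0.01, -0.1, -0.0, -0.0], [0.64, -0.0, -0.01, -0.1, -0.0, -0.0], [0.65, -0.01, -0.01, -0.0, -0.0, -0.0], [0.64, -0.0, -0.02, -0.1, -0.0, -0.0]]]
4 [ 0.5193 -0.0577  0.1901]
```

Emit:
apply_moves(series=[[[0.64, -0.01, -0.01, -0.1, 0, 0], [0.64, 0, -0.01, -0.1, 0, 0], [0.65, -0.01, -0.01, 0, 0, 0], [0.64, 0, -0.02, -0.1, 0, 0], [0, 0, 0, 0, 0, 0]]])

```text
t: 4.05
ee_pos: [0.5188, -0.0484, 0.1903]
orientation: [[0.281, -0.653, 0.704], [0.249, 0.758, 0.603], [-0.927, 0.006, 0.376]]
force: [-1.0, 0.6, -0.2]
gripper_width: 0.0858
```

Emit:
apply_moves(series=[[[0, 0, 0, 0, 0, 0], [0, 0, 0, 0, 0, 0], [0, 0, 0, 0, 0, 0], [0, 0, 0, 0, 0, 0], [0, 0, 0, 0, 0, 0]]], claw=-1, newtons=40)

```text
t: 4.55
ee_pos: [0.5229, -0.0532, 0.1947]
orientation: [[0.292, -0.648, 0.703], [0.243, 0.762, 0.601], [-0.925, -0.005, 0.38]]
force: [1.7, -7.8, -0.3]
gripper_width: 0.012
```

Emit:
apply_moves(series=[[[0, 0, 0, 0, 0, 0], [0, 0, 0, 0, 0, 0], [0, 0, 0, 0, 0, 0]]])

```text
t: 4.85
ee_pos: [0.5233, -0.0538, 0.1948]
orientation: [[0.293, -0.647, 0.704], [0.242, 0.762, 0.6], [-0.925, -0.005, 0.38]]
force: [1.1, -5.7, 1.4]
gripper_width: 0.0114
```

```bash
python3 - <<'E'
from h import *
from bench import ctrl
o=ctrl.get_obs();print(o)
c=ctrl.camera("wrist");cv2.imwrite("pics/w2.png",c["image"][:,:,::-1])
x,y,z=o["orientation"].T
print("psi from y",np.arctan2(-y[0],y[1]),"th",np.arctan2(-(-x)[:2]@[np.cos(.713),np.sin(.713)],-x[2]))
p,R=pose(.713,.4,.087);print(R.T@(o["ee_pos"]-p))
E
```

```text
{'t': 4.85, 'joint_positions': array([ -21.8272,    3.6819,  119.6594,   26.3514,   48.6741, -168.4214]), 'qvel': array([-0.0795,  0.0785, -0.011 , -0.0096,  0.0603,  0.0591]), 'joint_torque': array([  2.8394, -27.1218, -23.0269,   1.6588,   0.8289,  -0.2224]), 'ee_pos': array([ 0.5233, -0.0538,  0.1948]), 'orientation': array([[ 0.2927, -0.6472,  0.7039],
       [ 0.2418,  0.7623,  0.6004],
       [-0.9251, -0.0055,  0.3796]]), 'force': array([ 1.0666, -5.667 ,  1.3923]), 'torque': array([-0.787 , -0.0215, -0.4757]), 'gripper_width': 0.011433870381910875}
psi from y 0.7039369552048964 th 0.38936906118036063
[-0.0021  0.0003  0.0069]
```

View pics/w2.png

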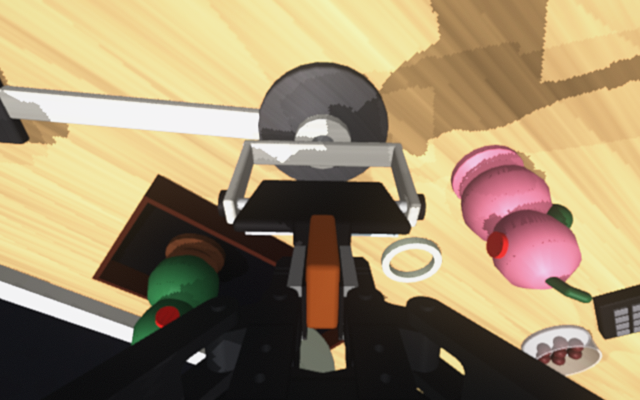

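Holding the fin: the opening is 11.4 mm and it shows between the pads at (322,270). Joint 6 is close to its limit at -168.4°. Turning clockwise takes it away from the limit, so I'll swivel first and then tilt.

```bash
cat >> h.py <<'E'
def mpose(psi,th,off):
    p,R=pose(psi,th,0); return p+R@off,R
E
python3 - <<'E'
from h import *
from bench import ctrl
o=ctrl.get_obs();p,R=o["ee_pos"],o["orientation"]
psi0,th0=.704,.39
_,R0=pose(psi0,th0,0);off=R0.T@(p-C);print(off)
N=16;w=[]
for k in range(1,N+1):
    psi=psi0+(-.53-psi0)*k/N
    th=th0*(1-max(0,k-4)/(N-4))
    w.append(mpose(psi,th,off))
plan(p,R,w)
E
```

```text
[-0.0892  0.0001  0.0059]
[[[0.0, 0.05, 0.0, 4.2, -0.0, -1.4], [0.0, 0.06, 0.0, 4.1, -0.0, -1.7], [0.0, 0.05, 0.01, 4.1, -0.0, -1.6], [0.0, 0.06, -0.0, 4.1, -0.0, -1.7], [0.01, 0.05, 0.07, 4.1, 1.8, -1.6]]]
[[[0.01, 0.04, 0.08, 4.1, 1.9, -1.5], [0.0, 0.04, 0.07, 4.3, 1.9, -1.4], [0.01, 0.03, 0.07, 4.2, 1.8, -1.2], [0.01, 0.03, 0.08, 4.3, 1.9, -1.0], [0.0, 0.02, 0.07, 4.3, 1.8, -1.0]]]
[[[0.01, 0.02, 0.07, 4.4, 1.9, -0.7], [0.0, 0.01, 0.08, 4.3, 1.9, -0.7], [0.01, 0.01, 0.07, 4.4, 1.8, -0.5], [0.01, -0.0, 0.07, 4.4, 1.9, -0.3], [0.0, -0.01, 0.07, 4.4, 1.8, -0.3]]]
[[[0.01, -0.01, 0.08, 4.5, 1.9, -0.0]]]
16 [ 0.5503 -0.0385  0.1991]
```

Emit:
apply_moves(series=[[[0.0, 0.05, 0.0, 4.2, 0, -1.4], [0.0, 0.06, 0.0, 4.1, 0, -1.7], [0.0, 0.05, 0.01, 4.1, 0, -1.6], [0.0, 0.06, 0, 4.1, 0, -1.7]]])

```text
t: 5.3
ee_pos: [0.5187, -0.046, 0.1948]
orientation: [[0.351, -0.383, 0.855], [0.146, 0.924, 0.354], [-0.925, 0.001, 0.38]]
force: [3.1, -3.5, -2.2]
gripper_width: 0.0114
```

```bash
python3 - <<'E'
from h import *
from bench import ctrl
o=ctrl.get_obs();print(o["joint_positions"],o["force"],o["torque"],o["gripper_width"])
x,y,z=o["orientation"].T;print(np.arctan2(-y[0],y[1]),np.arcsin(z[2]))
psi=np.arctan2(-y[0],y[1]);_,R0=pose(psi,np.arcsin(z[2]),0);print(R0.T@(o["ee_pos"]-C))
E
```

```text
[ -18.2738    0.0973  123.3863   22.0984   41.4096 -145.5154] [ 3.1048 -3.5251 -2.2462] [-0.8384 -0.3547 -0.3083] 0.01144761598261573
0.3929019726009924 0.3899826675569473
[-0.0892  0.0004  0.006 ]
```

Swivelling as planned, with low forces. Continuing with the tilt.

Emit:
apply_moves(series=[[[0.01, 0.05, 0.07, 4.1, 1.8, -1.6], [0.01, 0.04, 0.08, 4.1, 1.9, -1.5], [0.0, 0.04, 0.07, 4.3, 1.9, -1.4], [0.01, 0.03, 0.07, 4.2, 1.8, -1.2], [0.01, 0.03, 0.08, 4.3, 1.9, -1.0]]])

```text
t: 5.8
ee_pos: [0.5304, -0.0346, 0.1985]
orientation: [[0.223, -0.01, 0.975], [0.003, 1.0, 0.009], [-0.975, 0.001, 0.223]]
force: [-0.8, -3.4, 3.6]
gripper_width: 0.0113
```

Emit:
apply_moves(series=[[[0.0, 0.02, 0.07, 4.3, 1.8, -1.0], [0.01, 0.02, 0.07, 4.4, 1.9, -0.7], [0.0, 0.01, 0.08, 4.3, 1.9, -0.7], [0.01, 0.01, 0.07, 4.4, 1.8, -0.5], [0.01, 0, 0.07, 4.4, 1.9, -0.3]]])

```text
t: 6.3
ee_pos: [0.5451, -0.0337, 0.2001]
orientation: [[0.059, 0.366, 0.929], [-0.021, 0.931, -0.365], [-0.998, 0.002, 0.062]]
force: [0.2, -1.7, 6.1]
gripper_width: 0.0117
```

Emit:
apply_moves(series=[[[0.0, -0.01, 0.07, 4.4, 1.8, -0.3], [0.01, -0.01, 0.08, 4.5, 1.9, 0], [0, 0, 0, 0, 0, 0], [0, 0, 0, 0, 0, 0]]])

```text
t: 6.7
ee_pos: [0.5504, -0.0365, 0.2]
orientation: [[-0.0, 0.505, 0.863], [0.004, 0.863, -0.505], [-1.0, 0.003, -0.003]]
force: [-0.5, 0.1, 7.5]
gripper_width: 0.0117
```

```bash
python3 - <<'E'
from h import *
from bench import ctrl
o=ctrl.get_obs();print(o["joint_positions"],o["force"],o["torque"],o["gripper_width"])
x,y,z=o["orientation"].T;print(np.arctan2(-y[0],y[1]),np.arcsin(z[2]),o["ee_pos"])
psi=np.arctan2(-y[0],y[1]);_,R0=pose(psi,np.arcsin(z[2]),0);print(R0.T@(o["ee_pos"]-C))
d={}
for n in("wrist","top","scene"):
    c=ctrl.camera(n);d[n]=c;cv2.imwrite(f"pics/{n}3.png",c["image"][:,:,::-1])
pickle.dump((o,d),open("d3.pkl","wb"))
w=wristcam(d["wrist"],o);im=d["wrist"]["image"][:,:,::-1].copy()
for q in[(.741,-.055,.11),C+.28*np.array([np.cos(-.96),np.sin(-.96),0])]: print(proj(w,np.array(q)))
a=d["scene"]["image"][120:270,240:400,::-1];cv2.imwrite("pics/s3c.png",cv2.resize(a,None,fx=4,fy=4,interpolation=3))
E
```

```text
[ -8.447   12.437  105.8435   0.2617  61.7822 -68.2524] [-0.4586  0.061   7.4927] [-0.1341  0.039  -0.129 ] 0.011665155238150033
-0.5291608575393357 -0.0025122191519389627 [ 0.5504 -0.0365  0.2   ]
[-0.09    0.0018  0.0049]
[420.5843 411.7203]
[186.449  479.2818]
```

View pics/wrist3.png

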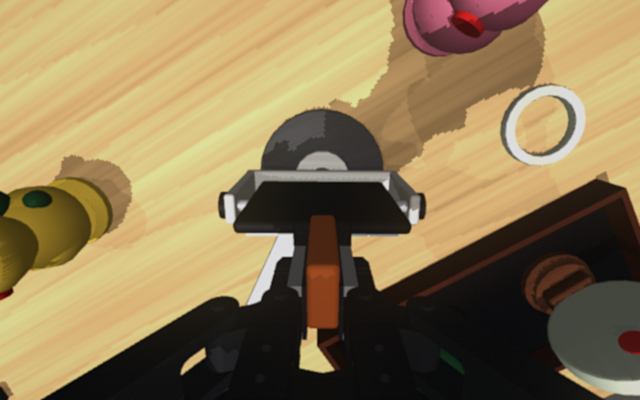

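View pics/s3c.png

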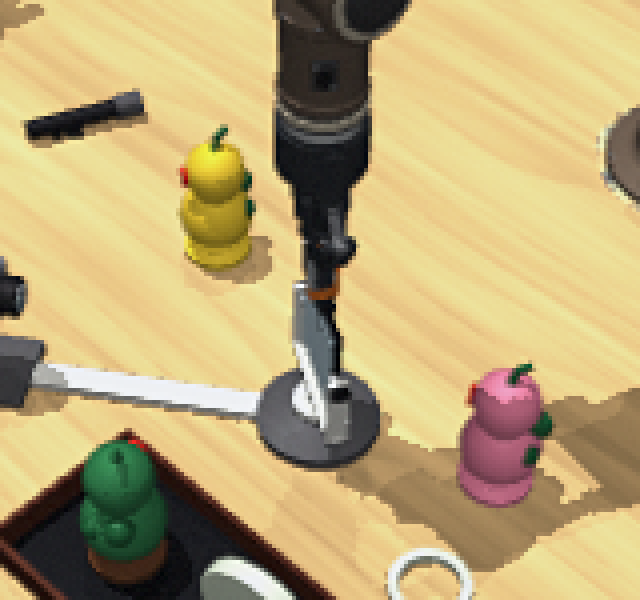

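The wrist view matches the picture at the grasp: the frame edge is level at row 233, so the mirror turned and tilted with the gripper. I'll check the dot and lens directions again using other views.

```bash
python3 - <<'E'
from h import *
o1,c1=pickle.load(open("w1.pkl","rb"));w1=wristcam(c1,o1)
print("lens w1",onz(w1,(20,152),.11))
o3,d=pickle.load(open("d3.pkl","rb"))
# w2: pose from print
o2=dict(ee_pos=np.array([.5233,-.0538,.1948]),orientation=np.array([[.2927,-.6472,.7039],[.2418,.7623,.6004],[-.9251,-.0055,.3796]]))
w2=wristcam(c1,o2)
im=cv2.imread("pics/w2.png").astype(int);m=(im[...,2]>120)&(im[...,1]<60)&(im[...,0]<60);m[:, 220:]=0
ys,xs=np.where(m);print(len(xs),xs.mean(),ys.mean());print("dot w2",onz(w2,(xs.mean(),ys.mean()),.11))
# top3 & scene red near gourd
t=d["top"];im=t["image"].astype(int);m=(im[...,0]>110)&(im[...,1]<75)&(im[...,2]<75)
n,l,s,cc=cv2.connectedComponentsWithStats(m.astype(np.uint8))
for i in range(1,n):print("top",cc[i],s[i,4],onz(t,cc[i],.11))
s_=d["scene"];im=s_["image"].astype(int);m=(im[...,0]>110)&(im[...,1]<75)&(im[...,2]<75)
n,l,s,cc=cv2.connectedComponentsWithStats(m.astype(np.uint8))
for i in range(1,n):print("scene",cc[i],s[i,4],onz(s_,cc[i],.11))
# w2: rest of foot centre check
for dot in[np.array([.741,-.055])]:
  a=np.arctan2(*(dot-C[:2])[::-1]);print("dot az",a,"want",(a-.96)/2)
E
python3 - <<'E'
import cv2
a=cv2.imread("pics/top3.png");cv2.imwrite("pics/t3c.png",cv2.resize(a[145:250,300:435],None,fx=5.7,fy=5.7,interpolation=0))
E
```

```text
lens w1 [ 0.7027 -0.2564  0.11  ]
238 165.5546218487395 315.218487394958
dot w2 [ 0.7411 -0.0572  0.11  ]
top [509. 134.] 1 [ 0.8322 -0.6022  0.11  ]
top [280. 155.] 1 [0.7586 0.1222 0.11  ]
top [282.5 154. ] 2 [0.7618 0.1144 0.11  ]
top [336.4167 160.6667] 12 [ 0.742  -0.0556  0.11  ]
top [553. 171.] 1 [ 0.7147 -0.7373  0.11  ]
top [317. 179.] 1 [0.6832 0.005  0.11  ]
top [170.5 200. ] 2 [0.6134 0.4612 0.11  ]
top [163.6667 204.6667] 3 [0.5986 0.4819 0.11  ]
top [178. 204.] 1 [0.601  0.4374 0.11  ]
top [170. 208.] 1 [0.5883 0.4618 0.11  ]
top [177. 212.] 1 [0.576  0.4396 0.11  ]
top [170. 216.] 1 [0.5634 0.4609 0.11  ]
top [287.25   239.5833] 12 [0.4931 0.0955 0.11  ]
top [406.5 242.5] 2 [ 0.4869 -0.2739  0.11  ]
top [409.5 244. ] 2 [ 0.4823 -0.2831  0.11  ]
top [270. 246.] 1 [0.4729 0.1486 0.11  ]
scene [285.75 163.5 ] 4 [ 0.4859 -0.2769  0.11  ]
scene [324. 187.] 1 [ 0.4723 -0.0858  0.11  ]
scene [320.     193.1667] 12 [ 0.5048 -0.0742  0.11  ]
scene [357.8333 217.8333] 6 [0.4961 0.0967 0.11  ]
scene [269. 229.] 1 [ 0.7415 -0.0774  0.11  ]
scene [274.     230.1111] 9 [ 0.7329 -0.0
[... 848 characters left out ...]
8717 0.1274 0.11  ]
scene [284. 296.] 1 [0.8721 0.1407 0.11  ]
scene [289. 300.] 1 [0.8705 0.1603 0.11  ]
scene [291. 302.] 1 [0.8708 0.1689 0.11  ]
scene [293. 304.] 1 [0.871  0.1775 0.11  ]
scene [301.5 311.5] 2 [0.8699 0.2112 0.11  ]
scene [429.     318.3333] 3 [0.6331 0.4755 0.11  ]
scene [437.75 320.5 ] 4 [0.6213 0.4963 0.11  ]
scene [423. 324.] 1 [0.6589 0.4733 0.11  ]
scene [425. 324.] 1 [0.655  0.4772 0.11  ]
scene [433.     326.3333] 3 [0.6451 0.4966 0.11  ]
scene [442.  328.5] 4 [0.633  0.5175 0.11  ]
scene [427. 332.] 1 [0.6705 0.4943 0.11  ]
scene [429. 332.] 1 [0.6666 0.4981 0.11  ]
scene [437.2 334.4] 5 [0.6566 0.5176 0.11  ]
dot az -0.09916347445886517 want -0.5295817372294326
```

View pics/t3c.png

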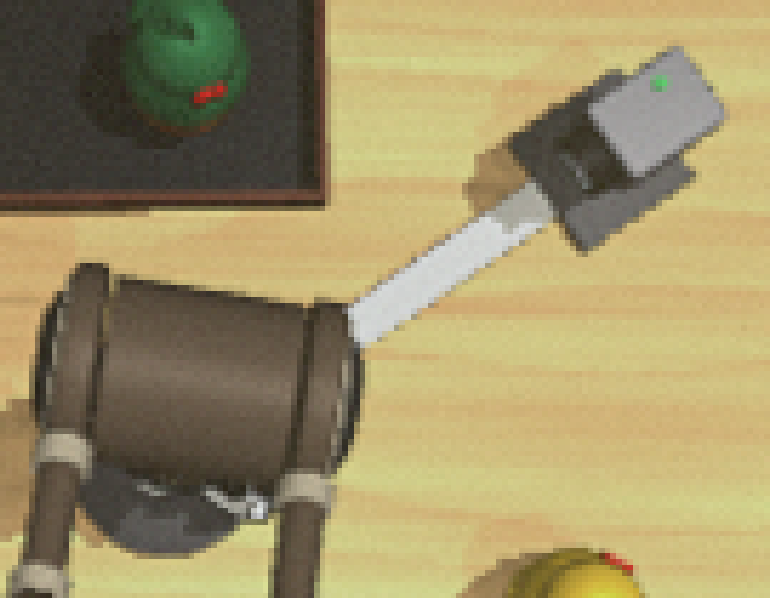

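The dot position agrees between the top view (0.742, -0.056) and the wrist view (0.741, -0.057). The facing wanted is about -0.53 rad and the measured facing is -0.529 rad, so I'll let it settle and confirm.

Emit:
apply_moves(series=[[[0, 0, 0, 0, 0, 0], [0, 0, 0, 0, 0, 0], [0, 0, 0, 0, 0, 0]]])

```text
t: 7.15
ee_pos: [0.5503, -0.0365, 0.2]
orientation: [[0.0, 0.505, 0.863], [0.004, 0.863, -0.505], [-1.0, 0.003, -0.002]]
force: [-0.4, 0.4, 5.8]
gripper_width: 0.0116
```

```bash
python3 - <<'E'
from h import *
from bench import ctrl
o=ctrl.get_obs();x,y,z=o["orientation"].T
print(np.arctan2(-y[0],y[1]),np.arcsin(z[2]),o["gripper_width"],o["force"],o["qvel"])
_,d=pickle.load(open("d3.pkl","rb"));p,R=pose(-.53,0,0)
print((proj(d["top"],p-R[:,1]*.059+[0,0,.01])-[299.5,144.5])*5.7)
print(ctrl.close_job())
E
```

```text
-0.5288264925163777 -0.0018009569216589148 0.011594831135522503 [-0.3962  0.3619  5.7716] [ 0.0869 -0.0007  0.04   -0.101  -0.0286  0.0258]
[266.1616 503.1146]
the job is handed in; nothing more can be done
None
```

I gripped the orange fin, swivelled the mirror about 71° clockwise while raising it upright, and handed the job in still holding the fin at t ≈ 7.2 s. The hand-in gave no verdict.

**Angle:** the gripper's measured facing was -0.529 rad. The facing needed, from the lens and dot directions, was about -0.53 rad. The top and wrist views put the green gourd's dot within about 2 mm of each other.

**Tilt:** the gripper measured -0.002 rad. It was holding the mirror at 0.389 rad when the mirror should have been at its 0.4 rad stop, so the mirror itself may be about 0.01 rad off. That is well inside the 0.08 rad allowed.

**Hold:** the grip was set to 40 N, with an 11.6 mm opening on the 12 mm fin and the arm practically still. The force on the wrist was about 6 N.

**Checks that disagreed or fell short:**
- The lens direction read -0.950 rad from the wrist view and about -0.965 rad from the top view. I used -0.96; the difference moves the wanted facing by less than 0.01 rad.
- The visible fork arm was within about 1.5 px of where that facing puts it in the top view.
- Joint 6 came up against its limit during the grasp (-168.4° of -168.51°), so the pads closed about 6 mm off the middle of the fin. The grip held anyway, and the swivel moved the joint away from the limit.
- I only checked by eye in the last pictures that the jade and other loose things had not moved, and did not measure it.

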